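# Blow off a carved chess piece, then hold the dust-box lid open at 50 degrees

### The job

With the clear lid of the dust box shut, squeeze the air gun's orange trigger all the way to blow the carved knight clean, and let the trigger spring right back. Then lift the lid and hold it still, open at 50 degrees (the red mark on the scale at its side), so that the carver can look in under it; the lid falls shut by itself, so finish while still holding it there. Leave the chess pieces, the jar and the brush where they are.

Things in the scene. Friction and masses are not known exactly. Their poses are not given: they have to be found in the camera images.
- box: The dust box, fixed: an open plywood box 220 x 220 mm, 125 mm high, walls 6 mm. Origin: centre of its underside, on the work surface. Its x axis points from the front wall (robot's side, with the knob) to the hinge wall, its y axis to the wall on the air gun's side (left as the robot sees it), z up.
- lid (a joint): Opening angle of the clear lid in rad: 0 shut (level), 0.873 = 50 degrees, stop at 1.4. Hinged along the top of the far wall; the front edge rises. The lid (224 x 220 x 8 mm, aluminium frame, about 0.35 kg) falls shut from any angle; 1 to 2 N up at the knob carries it. A white quadrant scale on the box's right side has a tick every 10 degrees, a longer red one at 50.
- lid_knob (a point): Centre of the lid's red knob: a cylinder 24 mm in diameter, 36 mm long, axis parallel to the hinge (the box's y). It stands 42 mm ahead of the lid's front edge on a 10 mm thick stem, 266 mm from the hinge line, 130 mm above the work surface when shut. Free all round; pinched by its two flat ends it turns between the fingers as the lid swings.
- lid_hinge (a point): Middle of the lid's hinge line. The knob moves on a circle of 266 mm radius about it; the line from here to the knob is level when the lid is shut.
- gun: Green air gun, fixed on a stand beside the box, lying on its side: grip and trigger in one level plane 97 mm up. Origin: on the work surface under the barrel. Barrel along y, nozzle to -y (the box); grip along -x (to the robot), x -5 to -110, y 12 to 36 mm, 24 mm high. Free above; below only the 12 mm base plate and a pipe down at x = -136 mm.
- trigger (a joint): Angle of the orange trigger in rad: 0 released, 0.30 fully squeezed (stop). It is hinged on an upright pin beside the barrel and swings level towards the grip; sprung back, about 3 N to start and 8 N for full travel at point trigger_face.
- trigger_face (a point): Point on the trigger's front face (the face away from the grip), half-way up the trigger (18 mm high, 6 mm thick, 66 mm long), 43 mm from its pin. To squeeze, push it along the gun's +y. Over trigger and grip it measures 48 mm when released, about 36 mm when squeezed. At least 50 mm are free in front of it.
- grip_back (a point): Point on the grip's back face (gun's +y side), half-way up, straight across from trigger_face: the other side of the squeeze.
- knight_mid (a point): Half-way up the carved light-wood knight, 34 mm across, 57 mm high, standing in the box under the lid. Not to be disturbed.
- bishop_mid (a point): Half-way up a dark wooden bishop, 36 mm across, 78 mm high, standing on the bench to the left of the gun. Bystander.
- jar_mid (a point): Half-way up an amber jar, 60 mm across, 70 mm high, on the bench to the right of the box. Bystander.
- brush_grip (a point): Handle of a brush lying on the bench, right of the box and nearer to the robot. Bystander.

How it is judged:
By the outcome, as a careful person would: the job done as asked, in the order asked, and still so for the second after the job is handed in, while the arm keeps its last pose, push and grip.
It also fails if it takes over 51 s, if anything falls off the work surface, if the arm or the gripper's body presses on something with over 40 N, if the wrist force passes 120 N, or if a joint passes its speed limit or range.

### The arm

A 6-joint arm with a two-finger parallel gripper is mounted at the origin on the work surface. World frame = base frame: x ahead of the robot, y to its left, z up, the work surface at z = 0. Lengths are in m, angles in rad, forces in N, time in s.
With the tool pointing down it reaches from about 0.35 to 0.85 m from the base axis. Payload 8.1 kg.
Tool frame: the origin (TCP) lies at the very end of the fingers, on their centre line; the grasp point (between the pads) lies 19 mm behind it (robot.pinch_z is the z of the grasp point in the tool frame, in m); z points along the fingers, y is the direction in which the jaws open and shut (so a half turn about z gives the same grasp; the last joint's range is limited). The gripper opens to 93 mm and grips with 3 to 60 N. Pads are 15 mm wide; open, the fingers measure 128 mm over their backs; the gripper's body (75 mm by 188 mm) begins 65 mm behind the grasp point.
Start: joints at [-1.366, 0.13, 1.488, -0, 1.523, -0.085], TCP at [0.171, -0.575, 0.219] pointing down, gripper open.
Joint ranges: [-2.96, 2.96], [-0.89, 2.26], [0.02, 2.5], [-1.34, 4.48], [0, 2.73], [-2.66, 2.66]. Speed limits (rad/s): [2.39, 2.39, 2.79, 3.14, 3.14, 3.14].

### API

Orientations are given as a rotation vector (axis times angle).
In Python, from plant import robot gives the robot as it stands.
- The arm moves only by the tool drive_tool, never from a script. Its argument "steps" is a list of rows, each an object of numbers: "jaw": the opening, from 0 (shut) to 1 (fully open); "tx", "ty", "tz": the shift along the tool's x, y, z scaled (see below); "turn": the turn about the tool's z scaled (see below). A call has 1 to 12 rows; each row is the pose to reach, as a shift and turn from the pose commanded when the call began, along the tool's axes at that moment, turning the shorter way round; what a row does not reach only later rows make up. The controller multiplies each number of a shift by 0.3 m and each number of a turn by 180 degrees. A row lasts 1/10 s, in which the tool goes at most 50 mm and 8.59 degrees, less where a joint would pass 70% of its speed; a pose out of reach is approached as far as the arm can. A call with a number of a shift or a turn outside -1 to 1 is refused whole. A call with a gripper value outside its range is refused whole. The fingers move at their own pace and stop on an object; "force" is the grip in N (left out, the last holds). Time passes only in rows, so rows that repeat a pose let the fingers close. It gives the time, the measured TCP pose, the force and the opening at its end, in the units of the state.
- robot.read_state(): the state, without advancing time (a new reading comes with each control period).
- robot.read_camera(name): name is "scene" or "top" or "wrist"; returns (picture, depth): 420x560x3 uint8, blue, green, red; 420x560 float32, m along the optical axis (not along the pixel's ray), 0 where there is no reading.
- robot.get_calibration(name): a dict with "fx", "fy", "cx", "cy" (pixels), "eye" and "attitude" of the camera in the world. Camera axes: x right, y down, z forward; pixel columns grow to the right and rows downward; lengths in m; the calibration is good to about 2 mm. A picture is of the moment at which its call begins: read the wrist's pose just before it. get_calibration takes no time and is no camera call; for the wrist camera it gives the pose at the moment of the call.
- robot.close_job(): hands the job in, once; it reports no verdict.
The state is a dict: "t": time; "q": joint angles; "dq": joint speeds; "joint_torque": joint torques, N m; "tool_pos": TCP position; "orientation": TCP orientation; "force": force on the tool from outside, world axes, zero at the start; "wrist_torque": the same for the moment, N m; "opening": finger opening in m.
Only numpy, scipy, OpenCV 4.12 (cv2) and the standard library are available. Lean on these libraries where they do the work, as an engineer would, in place of code of your own. Each camera call takes 0.05 s, during which the arm holds its last target.

## Working session

There is one attempt and no reset: what is moved stays moved. The work goes in short steps, Python scripts to look and compute and a tool call to move; the robot and the scene stay as the last step left them, time stands still between calls to the robot, and variables do not carry over. Pictures are saved under pics/ and viewed, and the job is handed in when it is done.

Besides the shell and the picture viewer there is one more tool, called after "Emit:" in YAML: its name, and indented under it one key for each argument. drive_tool: Moves the arm, as the interface text tells. Its arguments: {"type":"object","properties":{"steps":{"type":"array"},"force":{"type":"number"}},"required":["steps"]}

```bash
ls; mkdir -p pics; python3 - <<'E'
from plant import robot
import cv2,numpy as np
np.set_printoptions(precision=4,suppress=True)
print(robot.read_state(), robot.pinch_z)
for n in ["scene","top","wrist"]:
    print(n,robot.get_calibration(n))
    if n!="wrist":
        p,d=robot.read_camera(n); cv2.imwrite(f"pics/{n}0.png",p); np.savez(f"pics/{n}0.npz",p=p,d=d)
E
```

```text
pics
{'t': 0.0, 'q': array([-1.3664,  0.1312,  1.4893, -0.    ,  1.523 , -0.0854]), 'dq': array([ 0.0005,  0.0011, -0.0012, -0.0004, -0.0013,  0.0004]), 'joint_torque': array([ -0.0039, -55.9834, -49.1772,   0.0764,   0.0352,  -0.0002]), 'tool_pos': array([ 0.1713, -0.5744,  0.2176]), 'orientation': array([-3.1068, -0.4534,  0.0002]), 'force': array([ 0.1521,  0.286 , -0.1494]), 'wrist_torque': array([ 0.033 ,  0.0081, -0.0352]), 'opening': 0.09272350834533725} -0.0188
scene {'fx': 467.3087232663695, 'fy': 467.3087232663695, 'cx': 277.6794828572315, 'cy': 205.3507029414627, 'eye': array([1.2334, 0.735 , 0.776 ]), 'attitude': array([-0.8691, -2.3687,  1.2655])}
top {'fx': 424.3799215727987, 'fy': 424.3799215727987, 'cx': 276.80802243121735, 'cy': 212.74018645467524, 'eye': array([ 0.5123, -0.0122,  1.1038]), 'attitude': array([-2.1808,  2.2035, -0.0977])}
wrist {'fx': 368.3304449717973, 'fy': 368.3304449717973, 'cx': 278.0983700130705, 'cy': 205.1818592839972, 'eye': array([ 0.2412, -0.5536,  0.3848]), 'attitude': array([ 2.3378, -1.7422, -0.2389])}
```

View pics/top0.png

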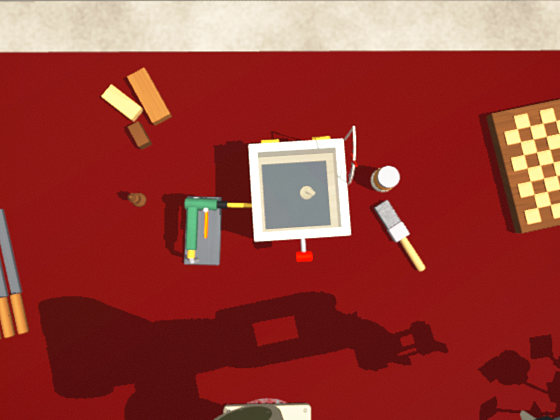

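View pics/scene0.png

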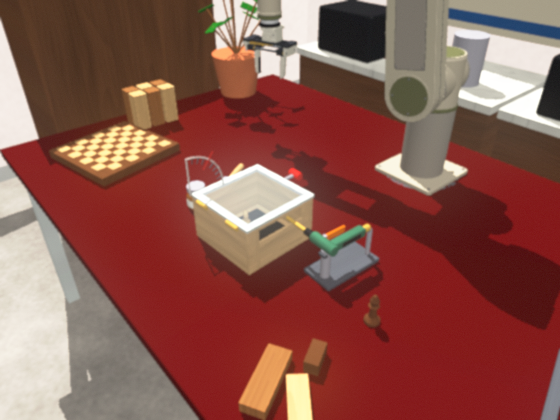

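The top view shows the box (centre ~300,190), red knob (304,257), green grip (192,230), orange trigger (207,222), nozzle (240,205), bishop (137,199), jar (385,178) and brush (400,235). The scene view confirms the layout. I'll measure the knob, trigger and grip next.

```bash
cat > h.py <<'E'
import numpy as np,cv2
from scipy.spatial.transform import Rotation as R
np.set_printoptions(precision=4,suppress=True)
def ray(c,uv):
    uv=np.atleast_2d(uv).astype(float)
    d=np.c_[(uv[:,0]-c['cx'])/c['fx'],(uv[:,1]-c['cy'])/c['fy'],np.ones(len(uv))]
    return d@R.from_rotvec(c['attitude']).as_matrix().T
def onplane(c,uv,z):
    d=ray(c,uv); return c['eye']+d*((z-c['eye'][2])/d[:,2])[:,None]
def withdepth(c,uv,dep):
    return c['eye']+ray(c,uv)*np.asarray(dep)[:,None]
E
python3 - <<'E'
from h import *
from plant import robot
c=robot.get_calibration("top")
f=np.load("pics/top0.npz");p,d=f['p'],f['d']
hsv=cv2.cvtColor(p,cv2.COLOR_BGR2HSV)
H,S,V=[hsv[...,i].astype(int) for i in range(3)]
yy,xx=np.mgrid[:420,:560]
def win(a,b,e,g): return (xx>=a)&(xx<=b)&(yy>=e)&(yy<=g)
ms={'knob':win(290,318,248,266)&((H<6)|(H>174))&(S>180)&(V>180),
'trig':win(200,215,200,245)&(H>8)&(H<22)&(S>150)&(V>150),
'green':win(180,225,190,262)&(H>55)&(H<95)&(S>80),
'yellow':win(180,260,195,265)&(H>=22)&(H<35)&(S>120),
'lid':win(240,360,130,250)&(S<40)&(V>200)}
for k,m in ms.items():
    uv=np.c_[xx[m],yy[m]]
    P=withdepth(c,uv,d[m]); ok=(d[m]>0)
    (ctr,sz,a)=cv2.minAreaRect(uv.astype(np.float32))
    print(k,len(uv),uv.min(0),uv.max(0),ctr,sz,a,'med',np.median(P[ok],0),'z',np.percentile(P[ok][:,2],[5,50,95]))
    print('   box',[ [round(float(v),1) for v in r] for r in cv2.boxPoints((ctr,sz,a))])
s=p[185:275,175:325]; cv2.imwrite("pics/crop0.png",cv2.resize(s,None,fx=5,fy=5,interpolation=cv2.INTER_CUBIC))
E
```

```text
knob 168 [296 251] [312 261] (304.0, 256.0) (10.0, 16.0) 90.0 med [ 0.4835 -0.0909  0.138 ] z [-0.0003  0.138   0.1423]
   box [[296.0, 251.0], [312.0, 251.0], [312.0, 261.0], [296.0, 261.0]]
trig 43 [204 212] [207 237] (205.5, 224.5) (25.0, 3.0) 90.0 med [0.549  0.1379 0.0999] z [0.0202 0.0999 0.1058]
   box [[204.0, 212.0], [207.0, 212.0], [207.0, 237.0], [204.0, 237.0]]
green 772 [185 198] [217 249] (201.0, 223.5) (32.0, 51.0) 0.0 med [0.5861 0.1672 0.108 ] z [0.1009 0.108  0.1115]
   box [[185.0, 249.0], [185.0, 198.0], [217.0, 198.0], [217.0, 249.0]]
yellow 156 [188 203] [251 257] (212.32728576660156, 222.99966430664062) (24.827543258666992, 81.62022399902344) 48.12213134765625 med [0.5718 0.1377 0.1032] z [0.098  0.1032 0.1074]
   box [[173.7, 241.0], [234.4, 186.5], [251.0, 205.0], [190.2, 259.5]]
lid 3335 [249 130] [355 250] (304.7821044921875, 191.5136260986328) (116.77215576171875, 107.29065704345703) 86.42366790771484 med [ 0.6359 -0.0866  0.1326] z [0.1281 0.1326 0.1359]
   box [[247.6, 136.6], [354.7, 129.9], [362.0, 246.4], [254.9, 253.1]]
```

View pics/crop0.png

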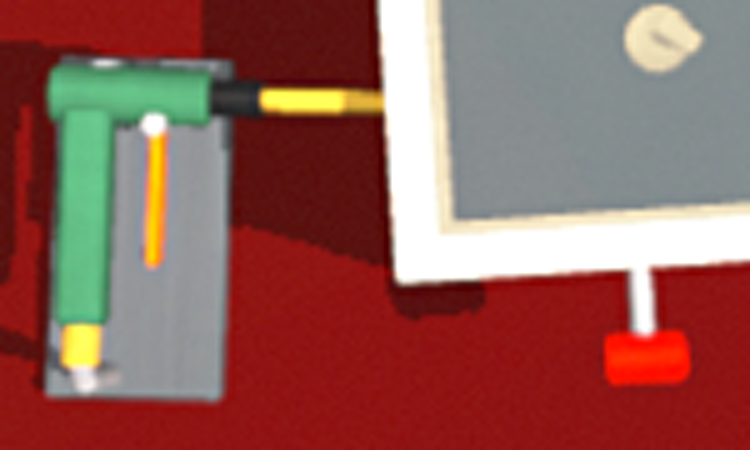

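The crop (5x from 175,185) shows the trigger from its pin at px (205.6,210) to its end at (205.6,238). The grip spans x px 187–197, and the knob is at (304,257). Next I fit the edges in world coordinates.

```bash
python3 - <<'E'
from h import *
from plant import robot
c=robot.get_calibration("top")
f=np.load("pics/top0.npz");p,d=f['p'],f['d']
hsv=cv2.cvtColor(p,cv2.COLOR_BGR2HSV).astype(int);H,S,V=[hsv[...,i] for i in range(3)]
# grip edges per row
G=((H>55)&(H<95)&(S>80))
L=[];Rr=[]
for r in range(214,247):
    cs=np.where(G[r,180:202])[0]+180
    L.append((cs.min()-.5,r));Rr.append((cs.max()+.5,r))
L=onplane(c,np.array(L),.102);Rr=onplane(c,np.array(Rr),.109)
def fit(P):
    a=np.polyfit(P[:,0],P[:,1],1);return a
print('back',fit(L),L[[0,-1]]);print('front',fit(Rr),Rr[[0,-1]])
aL,aR=fit(L),fit(Rr)
for x in(.5,.54,.56):print(x,np.polyval(aL,x),np.polyval(aR,x))
T=[]
for r in range(213,238):
    w=np.clip((S[r,198:214]-100)/100.,0,1)*((H[r,198:214]>5)&(H[r,198:214]<25))
    if w.sum()>0:T.append(((w*np.arange(198,214)).sum()/w.sum(),r,w.sum()))
T=np.array(T);print(T[:,2].mean(), T[[0,-1]])
TP=onplane(c,T[:,:2],.106);print('trig',fit(TP),TP[[0,-1]])
print('pin',onplane(c,[[205.6,210]],.107))
# barrel axis
B=[]
for col in range(189,215):
    rs=np.where(G[190:214,col])[0]+190
    if col>200:B.append((col,(rs.min()+rs.max())/2))
BP=onplane(c,np.array(B),.109);a=np.polyfit(BP[:,1],BP[:,0],1);print('barrel x=',a,BP[[0,-1]])
# knob
K=((H<6)|(H>174))&(S>180)&(V>180)
m=np.zeros_like(K);m[251:262,292:316]=K[251:262,292:316]
ys,xs=np.where(m); k=[xs.min()-.5,xs.max()+.5,ys.min()-.5,ys.max()+.5]
print('knob corners',onplane(c,[[k[0],k[2]],[k[1],k[3]]],.138), onplane(c,[[xs.mean(),ys.mean()]],.138))
# lid quad
lid=((S<60)&(V>190)); 
P0=withdepth(c,np.c_[np.mgrid[:420,:560][1].ravel(),np.mgrid[:420,:560][0].ravel()],d.ravel()).reshape(420,560,3)
lm=(lid&(abs(P0[...,2]-.133)<.012)); lm[:, :245]=0; lm[:130]=0; lm[242:]=0; lm[:,352:]=0
n,lab,st,_=cv2.connectedComponentsWithStats(lm.astype(np.uint8)); i=1+st[1:,4].argmax()
cnt,_=cv2.findContours((lab==i).astype(np.uint8),cv2.RETR_EXTERNAL,cv2.CHAIN_APPROX_NONE)
q=cv2.boxPoints(cv2.minAreaRect(cnt[0]));W=onplane(c,q,.133);print('lid',q,W,np.linalg.norm(W-np.roll(W,1,0),axis=1))
s=robot.read_state();print(R.from_rotvec(s['orientation']).as_matrix())
E
```

```text
back [-0.0407  0.2073] [[0.5843 0.184  0.102 ]
 [0.509  0.186  0.102 ]]
front [-0.0356  0.1779] [[0.5835 0.157  0.109 ]
 [0.5088 0.1591 0.109 ]]
0.5 0.1869571366433488 0.16013004655310467
0.54 0.18532832021967416 0.1587049290529849
0.56 0.18451391200783684 0.15799237030292498
2.5784 [[206.     213.       2.    ]
 [205.1278 237.       2.66  ]]
trig [-0.0304  0.1551] [[0.5859 0.1376 0.106 ]
 [0.5296 0.1395 0.106 ]]
pin [[0.5929 0.1383 0.107 ]]
barrel x= [0.1057 0.5941] [[0.6082 0.1488 0.109 ]
 [0.6067 0.1184 0.109 ]]
knob corners [[ 0.4962 -0.0699  0.138 ]
 [ 0.471  -0.1081  0.138 ]] [[ 0.4831 -0.0891  0.138 ]]
lid [[247.9222 143.7549]
 [343.6109 137.7743]
 [349.8832 238.1323]
 [254.1945 244.1129]] [[ 0.744   0.0367  0.133 ]
 [ 0.7565 -0.1861  0.133 ]
 [ 0.523  -0.1952  0.133 ]
 [ 0.5117  0.0238  0.133 ]] [0.2326 0.2232 0.2337 0.2194]
[[ 0.9583  0.2858 -0.0003]
 [ 0.2858 -0.9583  0.0016]
 [ 0.0001 -0.0017 -1.    ]]
```

Everything fits the given sizes:
- **Trigger and grip:** 48 mm across, from the trigger front at y≈0.136 to the grip back at y≈0.184.
- **Gun:** yawed about -2°, with the trigger face at x≈0.550.
- **Knob:** at (0.483, -0.089).
- **Box:** yawed about +2.5°.

Now I move over towards the gun.

Emit:
drive_tool:
  steps:
    - {"tx": 0.5, "ty": -0.5, "tz": -0.2, "jaw": 1}
    - {"tx": 0.96, "ty": -1, "tz": -0.2, "jaw": 1}
    - {"tx": 0.96, "ty": -1, "tz": -0.2, "jaw": 1}
    - {"tx": 0.96, "ty": -1, "tz": -0.2, "jaw": 1}
    - {"tx": 0.96, "ty": -1, "tz": -0.2, "jaw": 1}
    - {"tx": 0.96, "ty": -1, "tz": -0.2, "jaw": 1}
    - {"tx": 0.96, "ty": -1, "tz": -0.2, "jaw": 1}
    - {"tx": 0.96, "ty": -1, "tz": -0.2, "jaw": 1}
    - {"tx": 0.96, "ty": -1, "tz": -0.2, "jaw": 1}
    - {"tx": 0.96, "ty": -1, "tz": -0.2, "jaw": 1}

```text
schema error: expected keys jaw, tx, ty, tz, turn
```

Emit:
drive_tool:
  steps:
    - {"tx": 0.95, "ty": -1, "tz": 0, "turn": 0.104, "jaw": 1}
    - {"tx": 0.95, "ty": -1, "tz": 0, "turn": 0.104, "jaw": 1}
    - {"tx": 0.95, "ty": -1, "tz": 0, "turn": 0.104, "jaw": 1}
    - {"tx": 0.95, "ty": -1, "tz": 0, "turn": 0.104, "jaw": 1}
    - {"tx": 0.95, "ty": -1, "tz": 0, "turn": 0.104, "jaw": 1}
    - {"tx": 0.95, "ty": -1, "tz": 0, "turn": 0.104, "jaw": 1}
    - {"tx": 0.95, "ty": -1, "tz": 0, "turn": 0.104, "jaw": 1}
    - {"tx": 0.95, "ty": -1, "tz": 0, "turn": 0.104, "jaw": 1}
    - {"tx": 0.95, "ty": -1, "tz": 0, "turn": 0.104, "jaw": 1}
    - {"tx": 0.95, "ty": -1, "tz": 0, "turn": 0.104, "jaw": 1}
    - {"tx": 0.95, "ty": -1, "tz": 0, "turn": 0.104, "jaw": 1}

```text
t: 1.2
tool_pos: [0.3587, -0.2061, 0.2184]
orientation: [3.141, -0.056, -0.001]
force: [-0.6, 0.0, -0.8]
opening: 0.0933
```

```bash
cat > st.py <<'E'
from h import *
from plant import robot
import sys
s=robot.read_state();M=R.from_rotvec(s['orientation']).as_matrix()
print('t',s['t'],'pos',s['tool_pos'],'F',s['force'],'open',s['opening']);print(M)
def to(target):
    return M.T@(np.array(target)-s['tool_pos'])/.3
E
python3 - <<'E'
from st import *
print(to([.550,.166,.078]))
p,d=robot.read_camera("wrist");print(robot.get_calibration("wrist"));cv2.imwrite("pics/w1.png",p);np.savez("pics/w1.npz",p=p,d=d)
E
```

```text
t 1.2 pos [ 0.3587 -0.2061  0.2184] F [-0.6206  0.0488 -0.8359] open 0.09325707858386158
[[ 0.9994 -0.0357 -0.0005]
 [-0.0357 -0.9994 -0.0002]
 [-0.0005  0.0002 -1.    ]]
[ 0.5932 -1.2626  0.4675]
{'fx': 368.3304449717973, 'fy': 368.3304449717973, 'cx': 278.0983700130705, 'cy': 205.1818592839972, 'eye': array([ 0.4314, -0.2095,  0.3854]), 'attitude': array([ 2.0391, -2.1166, -0.2885])}
```

View pics/w1.png

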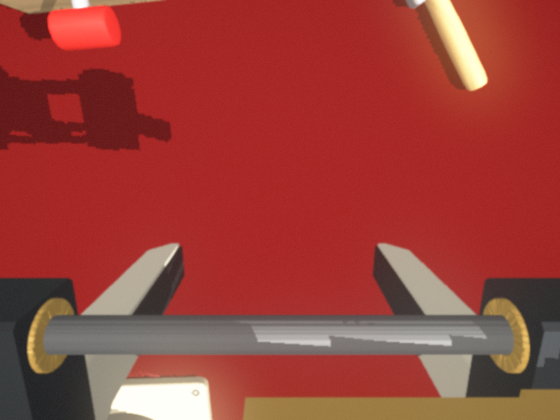

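The first call was refused because every row needs all five keys. The wrist view shows the red knob at (85,28), the brush at (455,40) and the open fingers. Continuing, a little higher.

Emit:
drive_tool:
  steps:
    - {"tx": 0.1, "ty": -0.2, "tz": -0.2, "turn": 0, "jaw": 1}
    - {"tx": 0.4, "ty": -1, "tz": -0.2, "turn": 0, "jaw": 1}
    - {"tx": 0.4, "ty": -1, "tz": -0.2, "turn": 0, "jaw": 1}
    - {"tx": 0.4, "ty": -1, "tz": -0.2, "turn": 0, "jaw": 1}
    - {"tx": 0.4, "ty": -1, "tz": -0.2, "turn": 0, "jaw": 1}
    - {"tx": 0.4, "ty": -1, "tz": -0.2, "turn": 0, "jaw": 1}
    - {"tx": 0.4, "ty": -1, "tz": -0.2, "turn": 0, "jaw": 1}
    - {"tx": 0.4, "ty": -1, "tz": -0.2, "turn": 0, "jaw": 1}
    - {"tx": 0.4, "ty": -1, "tz": -0.2, "turn": 0, "jaw": 1}
    - {"tx": 0.4, "ty": -1, "tz": -0.2, "turn": 0, "jaw": 1}

```text
t: 2.25
tool_pos: [0.4898, 0.0876, 0.2782]
orientation: [3.14, -0.061, -0.001]
force: [-0.9, -0.3, 1.0]
opening: 0.0928
```

```bash
python3 - <<'E'
from st import *
print(to([.550,.166,.078]))
c=robot.get_calibration("wrist");p,d=robot.read_camera("wrist");cv2.imwrite("pics/w2.png",p);np.savez("pics/w2.npz",p=p,d=d,eye=c['eye'],att=c['attitude'])
E
```

```text
t 2.25 pos [0.4898 0.0876 0.2782] F [-0.8528 -0.2949  0.9789] open 0.09284211888864363
[[ 0.9992 -0.039  -0.0009]
 [-0.039  -0.9992 -0.0006]
 [-0.0009  0.0006 -1.    ]]
[ 0.191  -0.2694  0.667 ]
```

View pics/w2.png

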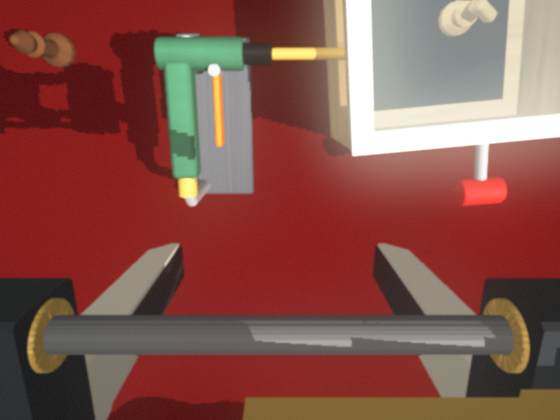

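The wrist view shows trigger pin (214,70), trigger end (220,145), the grip (~168–197 wide, rows 65–178) and the knob (484,191). I'll check these against the top view.

```bash
python3 - <<'E'
from st import *
c=robot.get_calibration("wrist");f=np.load("pics/w2.npz");p,d=f['p'],f['d'];c['eye']=f['eye'];c['attitude']=f['att']
H,S,V=[cv2.cvtColor(p,cv2.COLOR_BGR2HSV)[...,i].astype(int) for i in range(3)]
O=(H>5)&(H<22)&(S>180)&(V>150);G=(H>55)&(H<95)&(S>80)
for r in (90,105,115,125,135):
    o=np.where(O[r,205:230])[0]+205;g=np.where(G[r,150:208])[0]+150
    print(r,onplane(c,[[o.min()-.5,r],[o.max()+.5,r]],.106)[:,:2].ravel(),onplane(c,[[g.min()-.5,r],[g.max()+.5,r]],.104)[:,:2].ravel())
print('pin',onplane(c,[[214,70]],.107))
K=((H<6)|(H>174))&(S>190)&(V>200);m=np.zeros(K.shape,bool);m[172:210,455:512]=K[172:210,455:512]
y,x=np.where(m);print('knob',onplane(c,[[x.min()-.5,y.mean()],[x.max()+.5,y.mean()],[x.mean(),y.mean()]],.136),np.median(withdepth(c,np.c_[x,y],d[m]),0))
a=onplane(c,[[353,153],[540,137]],.134);print('lid front',a)
E
```

```text
t 2.3 pos [0.4897 0.0875 0.2783] F [-1.0241  0.8753  0.4781] open 0.09273388062405624
[[ 0.9992 -0.0394 -0.0006]
 [-0.0394 -0.9992 -0.0005]
 [-0.0006  0.0005 -1.    ]]
90 [0.5753 0.1354 0.5753 0.1345] [0.5773 0.1834 0.5763 0.1587]
105 [0.5627 0.1364 0.5626 0.1356] [0.5645 0.1832 0.5636 0.16  ]
115 [0.554  0.1363 0.554  0.1354] [0.5558 0.1842 0.5549 0.1608]
125 [0.5453 0.137  0.5452 0.1361] [0.547  0.1835 0.5461 0.1608]
135 [0.5364 0.1377 0.5363 0.1359] [0.538  0.1836 0.5372 0.1617]
pin [[0.592  0.1387 0.107 ]]
knob [[ 0.4724 -0.0727  0.136 ]
 [ 0.4709 -0.1093  0.136 ]
 [ 0.4717 -0.0896  0.136 ]] [ 0.4722 -0.0881  0.138 ]
lid front [[ 0.5193  0.0228  0.134 ]
 [ 0.5265 -0.133   0.134 ]]
```

The gun points agree to 1–2 mm. Align over it, then descend.

Emit:
drive_tool:
  steps:
    - {"tx": 0.19, "ty": -0.27, "tz": 0.2, "turn": 0, "jaw": 1}
    - {"tx": 0.19, "ty": -0.27, "tz": 0.2, "turn": 0, "jaw": 1}
    - {"tx": 0.19, "ty": -0.27, "tz": 0.2, "turn": 0, "jaw": 1}
    - {"tx": 0.19, "ty": -0.27, "tz": 0.3, "turn": 0, "jaw": 1}
    - {"tx": 0.19, "ty": -0.27, "tz": 0.4, "turn": 0, "jaw": 1}
    - {"tx": 0.19, "ty": -0.27, "tz": 0.4, "turn": 0, "jaw": 1}
    - {"tx": 0.19, "ty": -0.27, "tz": 0.4, "turn": 0, "jaw": 1}

```text
t: 3.0
tool_pos: [0.5495, 0.1669, 0.1588]
orientation: [3.141, -0.061, -0.002]
force: [0.5, 0.0, -0.1]
opening: 0.0926
```

```bash
python3 - <<'E'
from st import *
print(to([.550,.166,.078]))
E
```

```text
t 3.0 pos [0.5495 0.1669 0.1588] F [ 0.4966  0.0331 -0.0702] open 0.09258585399582356
[[ 0.9993 -0.0387 -0.0012]
 [-0.0387 -0.9993 -0.0003]
 [-0.0012  0.0004 -1.    ]]
[0.002  0.0027 0.2694]
```

Emit:
drive_tool:
  steps:
    - {"tx": 0, "ty": 0.003, "tz": 0.1, "turn": 0, "jaw": 1}
    - {"tx": 0, "ty": 0.003, "tz": 0.2, "turn": 0, "jaw": 1}
    - {"tx": 0, "ty": 0.003, "tz": 0.27, "turn": 0, "jaw": 1}
    - {"tx": 0, "ty": 0.003, "tz": 0.27, "turn": 0, "jaw": 1}
    - {"tx": 0, "ty": 0.003, "tz": 0.27, "turn": 0, "jaw": 1}

```text
t: 3.5
tool_pos: [0.551, 0.167, 0.0799]
orientation: [-3.141, 0.059, -0.004]
force: [0.6, -0.0, -0.7]
opening: 0.093
```

```bash
python3 - <<'E'
from st import *
c=robot.get_calibration("wrist");p,d=robot.read_camera("wrist");cv2.imwrite("pics/w3.png",p)
E
```

```text
t 3.5 pos [0.551  0.167  0.0799] F [ 0.6299 -0.0003 -0.6911] open 0.09296280355914431
[[ 0.9993 -0.0376  0.0023]
 [-0.0376 -0.9993  0.0005]
 [ 0.0023 -0.0006 -1.    ]]
```

View pics/w3.png

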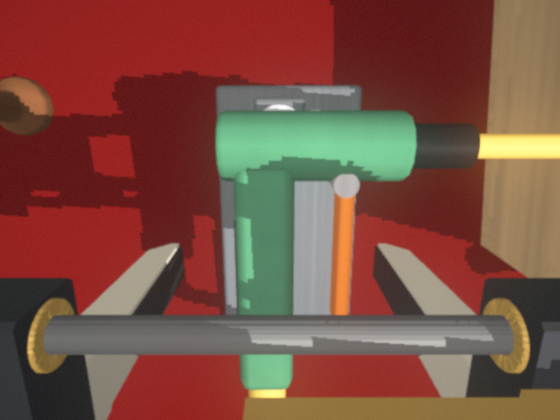

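The wrist view shows the grip (~265,280) and the orange trigger (~343,250) both between the fingers (180 and 378). Squeeze.

Emit:
drive_tool:
  steps:
    - {"tx": 0, "ty": 0, "tz": 0, "turn": 0, "jaw": 0.5}
    - {"tx": 0, "ty": 0, "tz": 0, "turn": 0, "jaw": 0.4}
    - {"tx": 0, "ty": 0, "tz": 0, "turn": 0, "jaw": 0.3}
    - {"tx": 0, "ty": 0, "tz": 0, "turn": 0, "jaw": 0.3}
    - {"tx": 0, "ty": 0, "tz": 0, "turn": 0, "jaw": 0.3}
    - {"tx": 0, "ty": 0, "tz": 0, "turn": 0, "jaw": 0.3}
    - {"tx": 0, "ty": 0, "tz": 0, "turn": 0, "jaw": 0.3}
    - {"tx": 0, "ty": 0, "tz": 0, "turn": 0, "jaw": 0.3}
    - {"tx": 0, "ty": 0, "tz": 0, "turn": 0, "jaw": 0.3}
    - {"tx": 0, "ty": 0, "tz": 0, "turn": 0, "jaw": 0.3}
  force: 25

```text
t: 4.55
tool_pos: [0.5507, 0.1668, 0.0778]
orientation: [3.141, -0.059, 0.003]
force: [5.9, -2.9, -1.9]
opening: 0.0356
```

```bash
python3 - <<'E'
from st import *
c=robot.get_calibration("wrist");p,d=robot.read_camera("wrist");cv2.imwrite("pics/w4.png",p)
E
```

```text
t 4.55 pos [0.5507 0.1668 0.0778] F [ 5.8796 -2.8639 -1.8632] open 0.035580866166440385
[[ 0.9993 -0.0376  0.0017]
 [-0.0376 -0.9993 -0.0004]
 [ 0.0017  0.0004 -1.    ]]
```

View pics/w4.png

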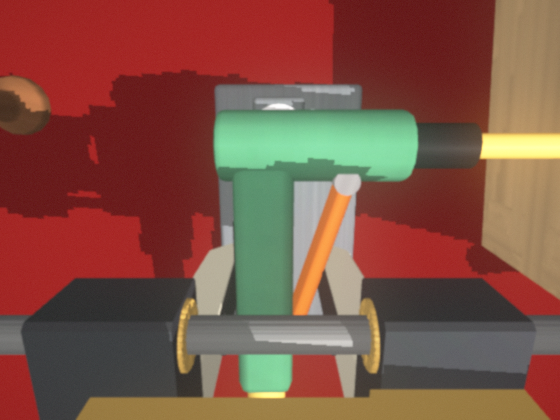

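The trigger is swung fully, from (347,185) to (300,310). The opening has stalled at 35.6 mm, against an expected ~36, though 28 mm was commanded. Release now.

Emit:
drive_tool:
  steps:
    - {"tx": 0, "ty": 0, "tz": 0, "turn": 0, "jaw": 0.3}
    - {"tx": 0, "ty": 0, "tz": 0, "turn": 0, "jaw": 1}
    - {"tx": 0, "ty": 0, "tz": 0, "turn": 0, "jaw": 1}
    - {"tx": 0, "ty": 0, "tz": 0, "turn": 0, "jaw": 1}
    - {"tx": 0, "ty": 0, "tz": 0, "turn": 0, "jaw": 1}
    - {"tx": 0, "ty": 0, "tz": 0, "turn": 0, "jaw": 1}
    - {"tx": 0, "ty": 0, "tz": 0, "turn": 0, "jaw": 1}
    - {"tx": 0, "ty": 0, "tz": 0, "turn": 0, "jaw": 1}
    - {"tx": 0, "ty": 0, "tz": 0, "turn": 0, "jaw": 1}

```text
t: 5.5
tool_pos: [0.5498, 0.1674, 0.0776]
orientation: [-3.141, 0.058, -0.0]
force: [-0.2, -0.5, -0.2]
opening: 0.0919
```

```bash
python3 - <<'E'
from st import *
c=robot.get_calibration("wrist");p,d=robot.read_camera("wrist");cv2.imwrite("pics/w5.png",p)
E
```

```text
t 5.5 pos [0.5498 0.1674 0.0776] F [-0.1594 -0.53   -0.1623] open 0.09186243250196525
[[ 0.9993 -0.0368  0.0001]
 [-0.0368 -0.9993  0.0002]
 [ 0.     -0.0002 -1.    ]]
```

View pics/w5.png

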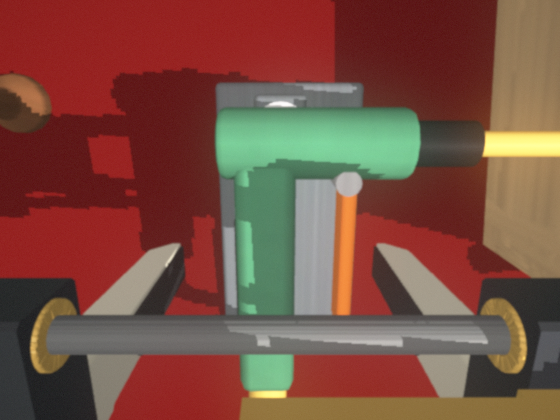

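The trigger is straight again (348,185 → 343,310), the same as before the squeeze. Lift, then go over towards the knob.

Emit:
drive_tool:
  steps:
    - {"tx": 0, "ty": 0, "tz": -0.2, "turn": 0, "jaw": 1}
    - {"tx": 0, "ty": 0, "tz": -0.4, "turn": 0, "jaw": 1}
    - {"tx": 0, "ty": 0, "tz": -0.6, "turn": 0, "jaw": 1}
    - {"tx": -0.1, "ty": 0.1, "tz": -0.6, "turn": 0, "jaw": 1}
    - {"tx": -0.4, "ty": 0.87, "tz": -0.6, "turn": -0.026, "jaw": 1}
    - {"tx": -0.4, "ty": 0.87, "tz": -0.6, "turn": -0.026, "jaw": 1}
    - {"tx": -0.4, "ty": 0.87, "tz": -0.6, "turn": -0.026, "jaw": 1}
    - {"tx": -0.4, "ty": 0.87, "tz": -0.6, "turn": -0.026, "jaw": 1}
    - {"tx": -0.4, "ty": 0.87, "tz": -0.6, "turn": -0.026, "jaw": 1}
    - {"tx": -0.4, "ty": 0.87, "tz": -0.6, "turn": -0.026, "jaw": 1}
    - {"tx": -0.4, "ty": 0.87, "tz": -0.6, "turn": -0.026, "jaw": 1}
    - {"tx": -0.4, "ty": 0.87, "tz": -0.6, "turn": -0.026, "jaw": 1}

```text
t: 6.75
tool_pos: [0.4206, -0.0884, 0.2577]
orientation: [-3.14, -0.071, -0.001]
force: [-0.5, -0.1, 0.4]
opening: 0.0929
```

```bash
python3 - <<'E'
from st import *
c=robot.get_calibration("wrist");p,d=robot.read_camera("wrist");cv2.imwrite("pics/w6.png",p);np.savez("pics/w6.npz",p=p,d=d,eye=c['eye'],att=c['attitude'])
E
```

```text
t 6.75 pos [ 0.4206 -0.0884  0.2577] F [-0.5416 -0.1437  0.3887] open 0.09293448435012673
[[ 0.999   0.0453  0.0004]
 [ 0.0453 -0.999   0.0005]
 [ 0.0004 -0.0005 -1.    ]]
```

View pics/w6.png

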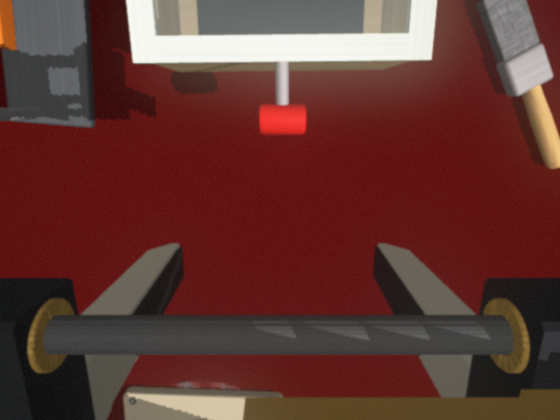

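The knob sits at px (260–306, 104–134) and the lid's front edge looks level, so the yaw is right. Measuring the knob.

```bash
python3 - <<'E'
from st import *
c=robot.get_calibration("wrist");f=np.load("pics/w6.npz");p,d=f['p'],f['d'];c['eye']=f['eye'];c['attitude']=f['att']
H,S,V=[cv2.cvtColor(p,cv2.COLOR_BGR2HSV)[...,i].astype(int) for i in range(3)]
K=((H<6)|(H>174))&(S>150)&(V>150);m=np.zeros(K.shape,bool);m[95:145,250:316]=K[95:145,250:316]
y,x=np.where(m);print(x.min(),x.max(),y.min(),y.max())
P=withdepth(c,np.c_[x,y],d[m]);P=P[P[:,2]>.1]
print('cloud x',np.percentile(P[:,0],[1,50,99]),'y',np.percentile(P[:,1],[1,50,99]),'z',np.percentile(P[:,2],[1,50,99]))
A=np.c_[P[:,0],np.ones(len(P))*1,P[:,1]]; b=P[:,0]**2+P[:,2]**2
A=np.c_[2*P[:,0],2*P[:,2],np.ones(len(P))];s_=np.linalg.lstsq(A,b,rcond=None)[0];print('circle',s_[:2],np.sqrt(s_[2]+s_[0]**2+s_[1]**2))
cc=onplane(c,[[(x.min()+x.max())/2,(y.min()+y.max())/2],[x.min()-.5,119],[x.max()+.5,119]],.130);print('axis ray at z=.13',cc)
W=(S<50)&(V>200)
e=[]
for col in range(150,425,5):
    if 270<col<295: continue
    r=np.where(W[30:75,col])[0]+30; e.append((col,r.max()+.5))
E=onplane(c,np.array(e),.127);a=np.polyfit(E[:,1],E[:,0],1);print('lid front slope yaw deg',-np.degrees(np.arctan(a[0])),'x at knob y',np.polyval(a,-.089))
print(to([*cc[0][:2],.111]))
E
```

```text
t 6.8 pos [ 0.4207 -0.0881  0.2576] F [ 0.0642 -0.6414 -0.8929] open 0.0927845428252878
[[ 0.9989  0.0464  0.0001]
 [ 0.0464 -0.9989  0.0005]
 [ 0.0001 -0.0004 -1.    ]]
259 306 105 134
cloud x [0.4707 0.4818 0.4924] y [-0.1066 -0.0892 -0.0715] z [0.1343 0.1407 0.1436]
circle [0.4856 0.2803] 0.14036840959566835
axis ray at z=.13 [[ 0.4811 -0.0892  0.13  ]
 [ 0.4806 -0.0705  0.13  ]
 [ 0.4823 -0.1079  0.13  ]]
lid front slope yaw deg 3.1656273585077837 x at knob y 0.5242099112177745
[0.2009 0.0135 0.4888]
```

The knob centre is (0.482, -0.089, 0.130): 42 mm ahead of the lid edge and 37 mm wide, as given. Descend around it.

Emit:
drive_tool:
  steps:
    - {"tx": 0.204, "ty": 0.013, "tz": 0.1, "turn": 0, "jaw": 1}
    - {"tx": 0.204, "ty": 0.013, "tz": 0.15, "turn": 0, "jaw": 1}
    - {"tx": 0.204, "ty": 0.013, "tz": 0.2, "turn": 0, "jaw": 1}
    - {"tx": 0.204, "ty": 0.013, "tz": 0.3, "turn": 0, "jaw": 1}
    - {"tx": 0.204, "ty": 0.013, "tz": 0.4, "turn": 0, "jaw": 1}
    - {"tx": 0.204, "ty": 0.013, "tz": 0.488, "turn": 0, "jaw": 1}
    - {"tx": 0.204, "ty": 0.013, "tz": 0.488, "turn": 0, "jaw": 1}
    - {"tx": 0.204, "ty": 0.013, "tz": 0.488, "turn": 0, "jaw": 1}

```text
t: 7.6
tool_pos: [0.4811, -0.0895, 0.1115]
orientation: [-3.14, -0.072, 0.002]
force: [-0.2, -0.6, 0.5]
opening: 0.0931
```

```bash
python3 - <<'E'
from st import *
print(to([.482,-.0892,.111]))
c=robot.get_calibration("wrist");p,d=robot.read_camera("wrist");cv2.imwrite("pics/w7.png",p)
E
```

```text
t 7.6 pos [ 0.4811 -0.0895  0.1115] F [-0.2454 -0.6113  0.504 ] open 0.09309132150387249
[[ 0.9989  0.0461 -0.0012]
 [ 0.0461 -0.9989  0.0004]
 [-0.0012 -0.0004 -1.    ]]
[ 0.0031 -0.0007  0.0017]
```

View pics/w7.png

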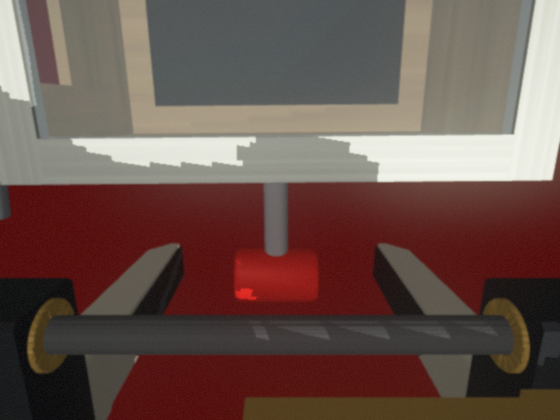

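The knob (235–318, 250–300) is centred between the fingers, with its stem and the lid clear. Pinch it.

Emit:
drive_tool:
  steps:
    - {"tx": 0.003, "ty": 0, "tz": 0, "turn": 0, "jaw": 0.6}
    - {"tx": 0.003, "ty": 0, "tz": 0, "turn": 0, "jaw": 0.5}
    - {"tx": 0.003, "ty": 0, "tz": 0, "turn": 0, "jaw": 0.4}
    - {"tx": 0.003, "ty": 0, "tz": 0, "turn": 0, "jaw": 0.3}
    - {"tx": 0.003, "ty": 0, "tz": 0, "turn": 0, "jaw": 0.3}
    - {"tx": 0.003, "ty": 0, "tz": 0, "turn": 0, "jaw": 0.3}
    - {"tx": 0.003, "ty": 0, "tz": 0, "turn": 0, "jaw": 0.3}
    - {"tx": 0.003, "ty": 0, "tz": 0, "turn": 0, "jaw": 0.3}
  force: 15

```text
t: 8.45
tool_pos: [0.4823, -0.0886, 0.1111]
orientation: [-3.137, -0.07, 0.001]
force: [-1.4, 3.2, 1.2]
opening: 0.0359
```

```bash
python3 - <<'E'
from st import *
k0=s['tool_pos']
psi=np.radians(2.9)
u=np.array([np.cos(psi),np.sin(psi),0])
for a in np.arange(5,51,5):
    t=np.radians(a);D=u*.266*(1-np.cos(t))+np.array([0,0,.266*np.sin(t)])
    print(a,M.T@D/.3)
E
```

```text
t 8.45 pos [ 0.4823 -0.0886  0.1111] F [-1.4208  3.2484  1.2043] open 0.035903062656216074
[[ 0.999   0.0449 -0.0004]
 [ 0.0449 -0.999   0.0033]
 [-0.0003 -0.0034 -1.    ]]
5 [ 0.0034 -0.0003 -0.0773]
10 [ 0.0134 -0.0006 -0.154 ]
15 [ 0.0302 -0.0009 -0.2295]
20 [ 0.0534 -0.0013 -0.3033]
25 [ 0.083  -0.0017 -0.3747]
30 [ 0.1187 -0.0022 -0.4434]
35 [ 0.1602 -0.0026 -0.5086]
40 [ 0.2073 -0.0031 -0.57  ]
45 [ 0.2595 -0.0036 -0.627 ]
50 [ 0.3165 -0.0041 -0.6793]
```

Pinched at 35.9 mm. Lift along the arc to 25° first.

Emit:
drive_tool:
  steps:
    - {"tx": 0.001, "ty": 0, "tz": -0.04, "turn": 0, "jaw": 0.3}
    - {"tx": 0.003, "ty": 0, "tz": -0.077, "turn": 0, "jaw": 0.3}
    - {"tx": 0.008, "ty": 0, "tz": -0.115, "turn": 0, "jaw": 0.3}
    - {"tx": 0.013, "ty": -0.001, "tz": -0.154, "turn": 0, "jaw": 0.3}
    - {"tx": 0.021, "ty": -0.001, "tz": -0.192, "turn": 0, "jaw": 0.3}
    - {"tx": 0.03, "ty": -0.001, "tz": -0.23, "turn": 0, "jaw": 0.3}
    - {"tx": 0.041, "ty": -0.001, "tz": -0.267, "turn": 0, "jaw": 0.3}
    - {"tx": 0.053, "ty": -0.001, "tz": -0.303, "turn": 0, "jaw": 0.3}
    - {"tx": 0.068, "ty": -0.002, "tz": -0.34, "turn": 0, "jaw": 0.3}
    - {"tx": 0.083, "ty": -0.002, "tz": -0.375, "turn": 0, "jaw": 0.3}
    - {"tx": 0.083, "ty": -0.002, "tz": -0.375, "turn": 0, "jaw": 0.3}
    - {"tx": 0.083, "ty": -0.002, "tz": -0.375, "turn": 0, "jaw": 0.3}

```text
t: 9.65
tool_pos: [0.5074, -0.0873, 0.2235]
orientation: [-3.139, -0.072, 0.0]
force: [0.8, 5.5, -1.5]
opening: 0.0358
```

```bash
python3 - <<'E'
from st import *
p,d=robot.read_camera("scene");cv2.imwrite("pics/s8.png",p)
# knob expected from (0.482,-.089,.130)
g=s['tool_pos']+M[:,2]*robot.pinch_z;print('grasp',g)
psi=np.radians(2.9);u=np.array([np.cos(psi),np.sin(psi),0]);h=np.array([.482,-.0890,.130])+.266*u
v=g-h;print('radius',np.hypot(v@u,v[2]),'angle',np.degrees(np.arctan2(v[2],-(v@u))))
for a in np.arange(25,51,2.5):
    t=np.radians(a);k=h-u*.266*np.cos(t)+np.array([0,0,.266*np.sin(t)]);print(a,M.T@(k-g)/.3)
E
```

```text
t 9.65 pos [ 0.5074 -0.0873  0.2235] F [ 0.8077  5.4674 -1.4688] open 0.03579880673775688
[[ 0.999   0.0458 -0.0003]
 [ 0.0458 -0.999   0.0021]
 [-0.0002 -0.0022 -1.    ]]
grasp [ 0.5074 -0.0873  0.2423]
radius 0.26549171707348274 angle 25.031818613416004
25.0 [-0.0017  0.0014 -0.0003]
27.5 [ 0.0154  0.0012 -0.035 ]
30.0 [ 0.034   0.0011 -0.0689]
32.5 [ 0.054   0.0009 -0.102 ]
35.0 [ 0.0755  0.0007 -0.1341]
37.5 [ 0.0984  0.0006 -0.1653]
40.0 [ 0.1226  0.0004 -0.1955]
42.5 [ 0.1481  0.0002 -0.2246]
45.0 [ 0.1748  0.     -0.2525]
47.5 [ 0.2028 -0.0002 -0.2793]
50.0 [ 0.2319 -0.0004 -0.3048]
```

View pics/s8.png

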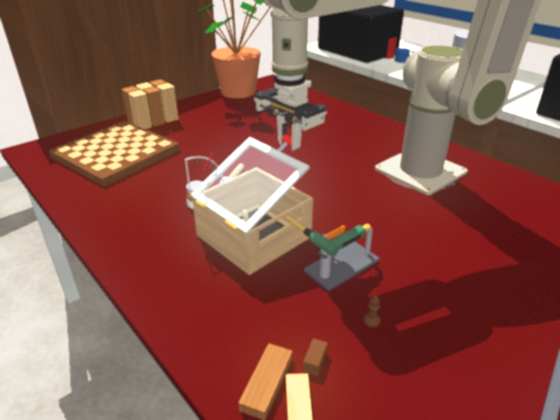

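The lid follows, at about 25° in the scene view with its front edge at (305,165). Continue to 50°.

Emit:
drive_tool:
  steps:
    - {"tx": 0.017, "ty": -0.001, "tz": -0.035, "turn": 0, "jaw": 0.3}
    - {"tx": 0.036, "ty": -0.002, "tz": -0.069, "turn": 0, "jaw": 0.3}
    - {"tx": 0.056, "ty": -0.003, "tz": -0.102, "turn": 0, "jaw": 0.3}
    - {"tx": 0.077, "ty": -0.003, "tz": -0.134, "turn": 0, "jaw": 0.3}
    - {"tx": 0.1, "ty": -0.004, "tz": -0.165, "turn": 0, "jaw": 0.3}
    - {"tx": 0.124, "ty": -0.004, "tz": -0.195, "turn": 0, "jaw": 0.3}
    - {"tx": 0.15, "ty": -0.004, "tz": -0.224, "turn": 0, "jaw": 0.3}
    - {"tx": 0.176, "ty": -0.004, "tz": -0.252, "turn": 0, "jaw": 0.3}
    - {"tx": 0.204, "ty": -0.004, "tz": -0.279, "turn": 0, "jaw": 0.3}
    - {"tx": 0.233, "ty": -0.004, "tz": -0.305, "turn": 0, "jaw": 0.3}
    - {"tx": 0.233, "ty": -0.004, "tz": -0.305, "turn": 0, "jaw": 0.3}
    - {"tx": 0.233, "ty": -0.004, "tz": -0.305, "turn": 0, "jaw": 0.3}

```text
t: 10.9
tool_pos: [0.5776, -0.0834, 0.3156]
orientation: [-3.14, -0.072, 0.0]
force: [1.0, 5.5, -3.4]
opening: 0.0358
```

```bash
python3 - <<'E'
from st import *
p,d=robot.read_camera("scene");cv2.imwrite("pics/s9.png",p);np.savez("pics/s9.npz",p=p,d=d)
cv2.imwrite("pics/s9c.png",cv2.resize(p[80:290,165:395],None,fx=2.8,fy=2.8,interpolation=cv2.INTER_CUBIC))
p,d=robot.read_camera("top");cv2.imwrite("pics/t9.png",p);np.savez("pics/t9.npz",p=p,d=d)
g=s['tool_pos']+M[:,2]*robot.pinch_z;print('grasp',g)
psi=np.radians(2.9);u=np.array([np.cos(psi),np.sin(psi),0]);h=np.array([.482,-.0890,.130])+.266*u
v=g-h;print('radius',np.hypot(v@u,v[2]),'angle',np.degrees(np.arctan2(v[2],-(v@u))))
E
```

```text
t 10.9 pos [ 0.5776 -0.0834  0.3156] F [ 1.0337  5.4628 -3.4052] open 0.035756142144790545
[[ 0.999   0.0457 -0.0001]
 [ 0.0457 -0.999   0.0011]
 [-0.     -0.0011 -1.    ]]
grasp [ 0.5776 -0.0834  0.3344]
radius 0.2660198385175069 angle 50.210400629526696
```

View pics/s9c.png

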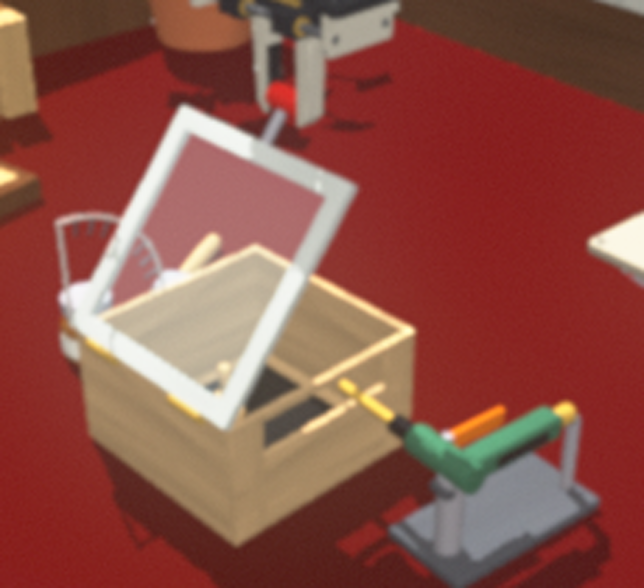

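View pics/t9.png

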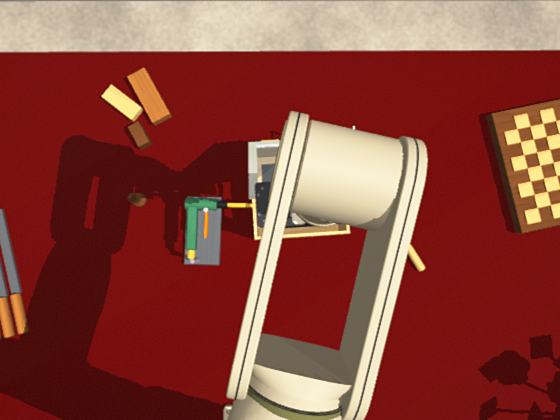

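The lid is up: front corner at crop (350,185), hinge corner at (225,420), fingers still on the knob at (285,97), trigger released. The red tick is hidden behind the lid, so I'll measure the lid plane from depth.

```bash
python3 - <<'E'
from st import *
c=robot.get_calibration("scene");f=np.load("pics/s9.npz");p,d=f['p'],f['d']
hs=cv2.cvtColor(p,cv2.COLOR_BGR2HSV).astype(int)
W=(hs[...,1]<45)&(hs[...,2]>150)&(d>0)
q=np.array([[355,190],[180,110],[78,318],[225,425]])/2.8+[165,80]
m=np.zeros(W.shape,np.uint8);cv2.fillConvexPoly(m,q.astype(np.int32),1)
y,x=np.where(W&(m>0));P=withdepth(c,np.c_[x,y],d[y,x])
psi=np.radians(2.9);u=np.array([np.cos(psi),np.sin(psi),0]);h=np.array([.482,-.0890,.130])+.266*u
a=-(P-h)@u;z=P[:,2]-h[2];ok=np.abs(z-a*np.tan(np.radians(50)))<.03
cf=np.polyfit(a[ok],z[ok],1)
X=np.c_[a[ok],z[ok]];X=X-X.mean(0);w=np.linalg.svd(X,full_matrices=False)[2][0];print(ok.sum(),'lid angle',np.degrees(np.arctan2(w[1],w[0]))%180)
# before: red knob in scene view
K=((hs[...,0]<6)|(hs[...,0]>174))&(hs[...,1]>180)&(hs[...,2]>190);m2=np.zeros(K.shape,bool);m2[105:125,255:280]=K[105:125,255:280]
y,x=np.where(m2);print('knob',len(x),np.median(withdepth(c,np.c_[x,y],d[m2]),0))
print(h)
E
```

```text
t 11.0 pos [ 0.5774 -0.0834  0.3154] F [ 1.4645  5.6838 -2.0161] open 0.03564421092379149
[[ 0.999   0.0455 -0.0001]
 [ 0.0455 -0.999   0.0012]
 [-0.     -0.0012 -1.    ]]
2238 lid angle 49.79153800959489
knob 51 [ 0.5872 -0.0817  0.3398]
[ 0.7477 -0.0755  0.13  ]
```

Kinematics give 50.2° and the depth fit gives 49.8°. Let it settle, confirm it stays put, then hand in.

Emit:
drive_tool:
  steps:
    - {"tx": 0, "ty": 0, "tz": 0, "turn": 0, "jaw": 0.3}
    - {"tx": 0, "ty": 0, "tz": 0, "turn": 0, "jaw": 0.3}
    - {"tx": 0, "ty": 0, "tz": 0, "turn": 0, "jaw": 0.3}
    - {"tx": 0, "ty": 0, "tz": 0, "turn": 0, "jaw": 0.3}
    - {"tx": 0, "ty": 0, "tz": 0, "turn": 0, "jaw": 0.3}
    - {"tx": 0, "ty": 0, "tz": 0, "turn": 0, "jaw": 0.3}
    - {"tx": 0, "ty": 0, "tz": 0, "turn": 0, "jaw": 0.3}
    - {"tx": 0, "ty": 0, "tz": 0, "turn": 0, "jaw": 0.3}

```text
t: 11.8
tool_pos: [0.5774, -0.0834, 0.3154]
orientation: [-3.14, -0.071, -0.0]
force: [1.0, 5.3, -2.3]
opening: 0.0357
```

```bash
python3 - <<'E'
from st import *
print(s['dq'])
a=cv2.imread("pics/s9.png");p,d=robot.read_camera("scene");cv2.imwrite("pics/s10.png",p)
print('diff px',(cv2.absdiff(cv2.GaussianBlur(a,(5,5),0),cv2.GaussianBlur(p,(5,5),0)).max(2)>40).sum())
print(robot.close_job())
E
```

```text
t 11.8 pos [ 0.5774 -0.0834  0.3154] F [ 0.9549  5.3382 -2.3327] open 0.035729064365198286
[[ 0.999   0.0455  0.0001]
 [ 0.0455 -0.999   0.0012]
 [ 0.0002 -0.0012 -1.    ]]
[-0.0004 -0.0007 -0.0005  0.0002 -0.0018  0.002 ]
diff px 0
the job is handed in; nothing more can be done
None
```

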